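# Tighten the parrot wheel's tension nut with its ratchet wrench

## Task

The parrot's teal foraging wheel spins too freely. Hold the orange knob of the ratchet wrench on top of it and swing the wrench back and forth, clockwise to drive and slipping freely on the way back, until the nut's yellow pointer stands at the red mark. Turn the nut only through the wrench, leave the cup, pot, ring stacker and birch discs where they are, and let go at the end.

Things in the scene. Friction and masses are not known exactly. Their poses are not given: they have to be found in the camera images.
- wheel: Teal plastic foraging wheel, a drum 200 mm across, 45 mm high, fixed on the frosted acrylic shelf (top 50 mm above the work surface). Origin: centre of its underside, on the upright axis of nut and wrench. Its x axis points from there to the red mark, a 22 x 16 mm block on the rim, centre 93 mm out, top 55 mm above the origin; z is up.
- pointer: White disc 120 mm across, fixed to the nut, with a yellow pointer bar 14 mm wide reaching 81 mm from the axis, top 52 mm above the wheel's underside. Origin: on the wheel's axis at its underside; x runs along the pointer, which is at the mark when this x points the same way as the wheel's x. Do not push it directly.
- nut (a joint): Angle of the nut, rad, growing clockwise from above. Starts at 0 to 0.6; the pointer is exactly at the red mark at 2.1. Turns against steady friction (about 0.45 N m), stays where it is left, has no stop at the mark and cannot be turned back with the wrench: do not overshoot.
- wrench (a joint): Swing of the steel ratchet wrench, rad, growing clockwise from above, stops at 0 and 1.2; at 0.6 the handle points along the wheel's -x, at 0 it is 0.6 rad anticlockwise of that. Swung clockwise it drives the nut one to one once the pawl catches (20 teeth, up to 0.32 rad idle first); swung back it clicks freely and the nut stays still. Stays where left.
- grip (a point): Middle of the upright orange knob at the end of the wrench handle, a cylinder 26 mm across and 44 mm tall that spins freely on its upright axis; 150 mm from the wheel's axis, 100 mm above the wheel's underside. The 20 mm wide steel handle bar lies 23 mm below this point, the knob's top is 22 mm above it.
- cup: Bystander: stainless steel cup, 74 mm across the rim, 85 mm high, standing on the shelf. Origin: centre of its underside.
- pot: Bystander: white ceramic pot without handles, 90 mm across the rim, 75 mm high. Origin: centre of its underside.
- stacker: Bystander: red plastic ring stacker, base 84 mm across, 115 mm high. Origin: centre of its underside.
- discs: Bystander: a stack of three birch discs joined together, each 76 mm across, 36 mm high in all. Origin: centre of the lowest disc's underside.

How it is judged (in metres and radians):
At the end, for the whole second after the job is handed in: The yellow pointer stands within 0.25 rad (14 degrees) of the red mark (nut between 1.85 and 2.35), at rest, and the robot has let go of the wrench (value of joint nut between 1.85 and 2.35 rad and velocity of joint nut below 0.05 rad/s and contact force between the fingers and wheel below 0.2 N); the robot touches nothing.
It fails at once if the robot pushed the nut's pointer disc directly instead of using the wrench (contact force between any of the fingers, the arm and pointer above 2 N).
It fails at once if a bystander was moved more than 20 mm or tipped (distance of any of cup, pot, stacker, discs from where it was at the start of the episode above 0.02 m or angle between any of cup, pot, stacker, discs's own z axis and vertical above 0.3 rad).
It also fails if it takes over 48 s, if anything falls off the work surface, if the arm or the gripper's body presses on something with over 40 N, if the wrist force passes 120 N, or if a joint passes its speed limit or range.

## Robot

A 6-joint arm with a two-finger parallel gripper is mounted at the origin on the work surface. World frame = base frame: x ahead of the robot, y to its left, z up, the work surface at z = 0. Lengths are in mm, angles in rad, forces in N, time in s.
With the tool pointing down it reaches from about 275 to 875 mm from the base axis. Payload 12.5 kg.
Tool frame: the origin (TCP) lies at the very end of the fingers, on their centre line; the grasp point (between the pads) lies 19 mm behind it; x points along the fingers, z is the direction in which the jaws open and shut, and the axes are right-handed (so a half turn about x gives the same grasp; the last joint's range is limited). The gripper opens to 85 mm and grips with 20 to 120 N. Pads are 22 mm wide; open, the fingers measure 114 mm over their backs; the gripper's body (76 mm by 85 mm) begins 54 mm behind the grasp point. The pads swing forward as they close: fully open they stand 13 mm farther back than shut.
Start: joints at [1.256, 0.351, 1.652, -0, 1.139, -0.085], TCP at [125.249, 535.534, 231.29] pointing down, gripper open.
Joint ranges: [-2.75, 2.75], [-0.79, 2.1], [0.01, 2.65], [-1.57, 4.71], [0.07, 3.14], [-2.87, 2.87]. Speed limits (rad/s): [2.22, 2.22, 2.79, 3.14, 3.14, 3.14].

## Interface

Orientations are given as a rotation vector (axis times angle).
In Python, from cell import * gives the robot as it stands.
- The arm moves only by the tool carry_out, never from a script. Its arguments are lists of equal length, an entry for each row: "linear": the shift along the tool's x, y, z in units of 1000 mm (1.0 is 1000 mm), a list of three; "turn": the turn, a rotation vector about the tool's x, y, z in units of 180 degrees (1.0 is 180 degrees), a list of three. In form: {"linear": [[dx, dy, dz], ...], "turn": [[wx, wy, wz], ...]}. A call has 1 to 8 rows; each row is the pose to reach, as a shift and turn from the pose measured when the call began, along the tool's axes at that moment, turning the shorter way round; what a row does not reach only later rows make up. A row lasts 1/10 s, in which the tool goes at most 50 mm and 8.59 degrees, less where a joint would pass 70% of its speed; a pose out of reach is approached as far as the arm can. A call with a number of a shift or a turn outside -1 to 1 is refused whole. A call with a gripper value outside its range is refused whole. "jaw" is the opening, from 0 (shut) to 1 (fully open), set as the call begins (left out, the last holds). The fingers move at their own pace and stop on an object; "grip_force" is the grip in N (left out, the last holds). Time passes only in rows, so rows that repeat a pose let the fingers close. It gives the time, the measured TCP pose, the force and the opening at its end, in the units of the state.
- read_state(): the state, without advancing time (a new reading comes with each control period).
- camera(name): name is "scene" or "top" or "wrist"; returns a dict with "frame" (400x640x3 uint8, red, green, blue), "intrinsics" (3x3 intrinsics, pixels), "distortion" ([k1, k2, p1, p2, k3] as OpenCV has them; the pictures are not rectified), "position" and "orientation" of the camera in the world. Camera axes: x right, y down, z forward; pixel columns grow to the right and rows downward; lengths in mm; the calibration is good to about 2 mm. A picture is of the moment at which its call begins. There is no depth.
- job_done(): hands the job in, once; it reports no verdict.
The state is a dict: "time": time; "joints": joint angles; "dq": joint speeds; "joint_torque": joint torques, N m; "ee_pos": TCP position; "orientation": TCP orientation; "ft_force": force on the tool from outside, world axes, zero at the start; "wrist_torque": the same for the moment, N m; "finger_gap": finger opening in mm.
Only numpy, scipy, OpenCV 4.12 (cv2) and the standard library are available. Lean on these libraries where they do the work, as an engineer would, in place of code of your own. Each camera call takes 0.05 s, during which the arm holds its last target.

## Working session

There is one attempt and no reset: what is moved stays moved. The work goes in short steps, Python scripts to look and compute and a tool call to move; the robot and the scene stay as the last step left them, time stands still between calls to the robot, and variables do not carry over. Pictures are saved under pics/ and viewed, and the job is handed in when it is done.

Besides the shell and the picture viewer there is one more tool, called as name(argument=value, ...) on one line, values as JSON. carry_out: Moves the arm, as the interface text tells. Shifts and turns lie within -1 to 1; 1 stands for 1000 mm of shift or 180 degrees of turn. Its arguments: {"type":"object","properties":{"linear":{"type":"array"},"turn":{"type":"array"},"jaw":{"type":"number"},"grip_force":{"type":"number"}},"required":["linear","turn"]}

```bash
mkdir -p pics; ls
python3 - <<'E'
from cell import *
import cv2
s=read_state();print(s)
for n in ["scene","top","wrist"]:
    c=camera(n);cv2.imwrite(f"pics/{n}0.png",c["frame"][:,:,::-1]);print(n,c["intrinsics"],c["distortion"],c["position"],c["orientation"])
E
```

```text
pics
{'time': 0.0, 'joints': array([ 1.25640898e+00,  3.51269840e-01,  1.65241165e+00, -2.89395521e-05,
        1.13909766e+00, -8.45804266e-02]), 'dq': array([-0.00079576, -0.00210192,  0.00039333, -0.00012336,  0.00023893,
        0.00053628]), 'joint_torque': array([ 9.38602025e-04, -5.06109953e+01, -2.91401231e+01, -9.31949080e-05,
        4.52233362e-03,  2.70357867e-05]), 'ee_pos': array([125.15461137, 535.2366622 , 230.74474608]), 'orientation': array([-1.03898053,  1.31017446,  1.03784753]), 'ft_force': array([ 0.47883941,  0.43639102, -0.12913519]), 'wrist_torque': array([-0.04285856, -0.00802309, -0.00321829]), 'finger_gap': 85.50424443074978}
scene [[482.41562596   0.         314.18081302]
 [  0.         482.41562596 200.48995998]
 [  0.           0.           1.        ]] [-0.11715265  0.          0.          0.          0.        ] [1549.58743425 -231.74170338  958.65153684] [-1.83240579 -1.44676276  0.73156262]
top [[459.41420743   0.         324.30245735]
 [  0.         459.41420743 201.31453076]
 [  0.           0.           1.        ]] [-0.06119606  0.          0.          0.          0.        ] [ 399.08161497   -1.52583579 1135.90564476] [-2.1498554   2.11192541 -0.18432052]
wrist [[305.74831384   0.         315.69912002]
 [  0.         305.74831384 197.0791073 ]
 [  0.           0.           1.        ]] [-0.03474363  0.          0.          0.          0.        ] [ 53.67314479 552.17966645 373.52065652] [2.27376404 1.80006088 0.2664841 ]
```

View pics/top0.png

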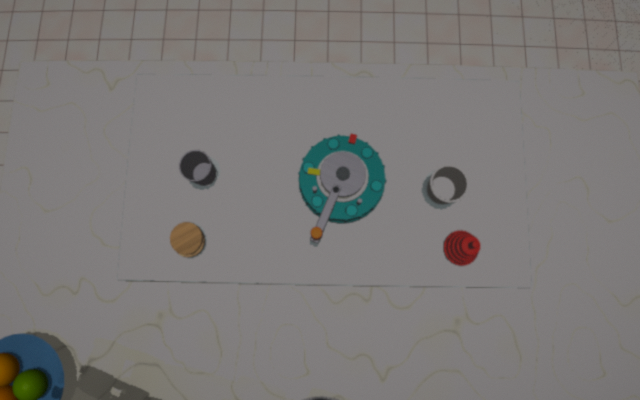

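View pics/scene0.png

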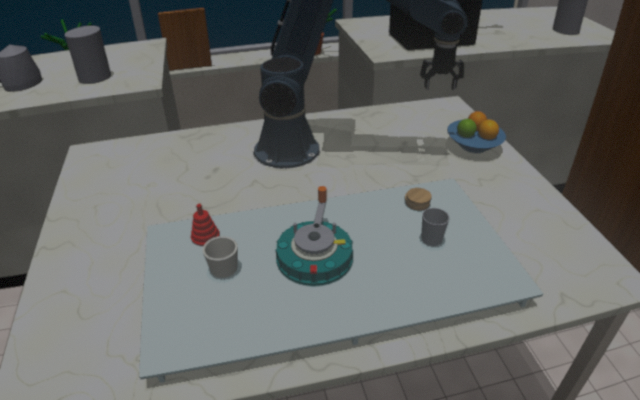

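View pics/wrist0.png

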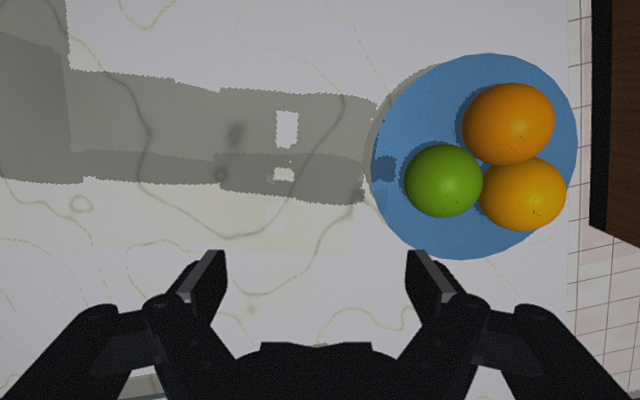

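The top view shows the wheel at about (342,178), the red mark at (353,139), the yellow pointer at (313,171) and the orange knob at (316,233). The bystanders are well off to both sides.

```bash
cat > h.py <<'E'
from cell import *
import cv2, numpy as np
from scipy.spatial.transform import Rotation as R
def ray(c,uv,z):
    p=cv2.undistortPoints(np.array([[uv]],float),c["intrinsics"],c["distortion"])[0,0]
    d=R.from_rotvec(c["orientation"]).as_matrix()@[p[0],p[1],1]
    o=np.array(c["position"]); return o+d*(z-o[2])/d[2]
def blob(c,lo,hi,box):
    h=cv2.cvtColor(c["frame"],cv2.COLOR_RGB2HSV); m=cv2.inRange(h,np.array(lo),np.array(hi))
    x0,y0,x1,y1=box; k=np.zeros_like(m);k[y0:y1,x0:x1]=m[y0:y1,x0:x1]
    ys,xs=np.nonzero(k); return (xs.mean(),ys.mean(),len(xs)) if len(xs) else None
def look(C=None):
    c=camera("top"); B=(270,110,420,260)
    r={}
    for n,lo,hi,z in [("teal",(80,120,40),(95,255,255),95),("red",(0,180,100),(5,255,255),105),("yel",(22,150,100),(32,255,255),102),("knob",(8,170,100),(18,255,255),168)]:
        b=blob(c,lo,hi,B); r[n]=(b,ray(c,b[:2],z).round(1) if b else None)
    return c,r
E
python3 - <<'E'
from h import *
c,r=look()
for k in r.items():print(k)
f=c["frame"][110:260,270:420,::-1];cv2.imwrite("pics/crop.png",cv2.resize(f,(600,600),interpolation=cv2.INTER_CUBIC))
h=cv2.cvtColor(c["frame"],cv2.COLOR_RGB2HSV)
m=cv2.inRange(h,(80,120,40),(95,255,255));m[:110]=0;m[260:]=0;m[:,:270]=0;m[:,420:]=0
pts=cv2.findNonZero(m);hull=cv2.convexHull(pts);print(cv2.fitEllipse(hull))
E
```

```text
('teal', ((np.float64(342.9296), np.float64(178.71808), 3125), array([634.8, -41.9,  95. ])))
('red', ((np.float64(352.17241379310343), np.float64(138.44827586206895), 29), array([729.3, -62.1, 105. ])))
('yel', ((np.float64(313.25), np.float64(171.21153846153845), 52), array([649.7,  27.1, 102. ])))
('knob', ((np.float64(316.0), np.float64(232.5), 78), array([500.8,  16.6, 168. ])))
((341.5390625, 178.4832000732422), (85.21598052978516, 85.90838623046875), 9.276775360107422)
```

View pics/crop.png

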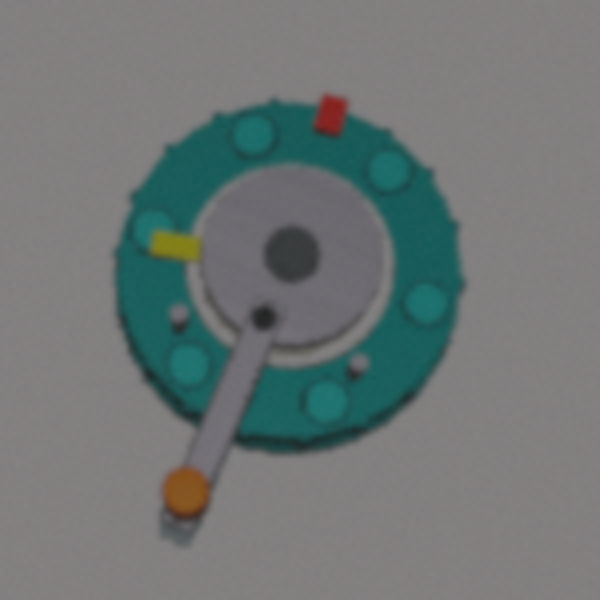

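```bash
cat >> h.py <<'E'
def Rz(a): # tool down, jaw z at world angle a
    z=np.array([np.cos(a),np.sin(a),0]);x=np.array([0,0,-1.]);return R.from_matrix(np.column_stack([x,np.cross(z,x),z]))
def rows(targets,a=None):
    s=read_state();R0=R.from_rotvec(s["orientation"]);L=[];T=[]
    w=(R0.inv()*Rz(a)).as_rotvec()/np.pi if a is not None else np.zeros(3)
    for t in targets:
        L.append((R0.inv().apply(np.array(t)-s["ee_pos"])/1000).round(4).tolist());T.append(w.round(4).tolist())
    print(L);print(T[0],len(T))
E
python3 - <<'E'
from h import *
s=read_state();print(R.from_rotvec(s["orientation"]).as_matrix().round(3))
print(ray(camera("top"),(342.1,172.9),120))
for a in (1.31,-1.83): rows([(500.8,16.6,230),(500.8,16.6,138)],a)
E
```

```text
[[-0.    -0.974  0.228]
 [-0.001  0.228  0.974]
 [-1.     0.    -0.001]]
[642.60166968 -38.92060455 120.        ]
[[0.0013, -0.4839, -0.4196], [0.0933, -0.4839, -0.4196]]
[0.0099, -0.0002, -0.0] 2
[[0.0013, -0.4839, -0.4196], [0.0933, -0.4839, -0.4196]]
[-0.9906, 0.0, -0.0003] 2
```

carry_out(linear=[[0, -0.484, -0.42], [0, -0.484, -0.42], [0, -0.484, -0.42], [0, -0.484, -0.42], [0, -0.484, -0.42], [0, -0.484, -0.42], [0, -0.484, -0.42], [0, -0.484, -0.42]], turn=[[0.01, 0, 0], [0.01, 0, 0], [0.01, 0, 0], [0.01, 0, 0], [0.01, 0, 0], [0.01, 0, 0], [0.01, 0, 0], [0.01, 0, 0]], jaw=1)

```text
time: 1.05
ee_pos: [360.5, 209.6, 231.5]
orientation: [-1.015, 1.321, 1.014]
ft_force: [1.8, 1.4, 0.5]
finger_gap: 85.4
```

Run:
```python
from h import *
print(read_state()["ee_pos"]); rows([(501,16.6,230)],1.31)
```

```text
[360.45749607 209.59092937 231.48113354]
[[0.0016, -0.1856, -0.1502]]
[-0.0001, -0.0, 0.0001] 1
```

carry_out(linear=[[0.002, -0.186, -0.15], [0.002, -0.186, -0.15], [0.002, -0.186, -0.15], [0.002, -0.186, -0.15], [0.002, -0.186, -0.15], [0.002, -0.186, -0.15], [0.002, -0.186, -0.15], [0.002, -0.186, -0.15]], turn=[[0, 0, 0], [0, 0, 0], [0, 0, 0], [0, 0, 0], [0, 0, 0], [0, 0, 0], [0, 0, 0], [0, 0, 0]])

```text
time: 1.85
ee_pos: [500.9, 17.3, 229.5]
orientation: [-1.015, 1.321, 1.015]
ft_force: [-0.5, 0.8, 0.1]
finger_gap: 85.6
```

Run:
```python
from h import *
print(read_state()["ee_pos"]); 
c=camera("wrist");cv2.imwrite("pics/w1.png",c["frame"][:,:,::-1])
h=cv2.cvtColor(c["frame"],cv2.COLOR_RGB2HSV)
m=cv2.inRange(h,(8,150,80),(18,255,255));n,l,st,ce=cv2.connectedComponentsWithStats(m)
for i in range(1,n):
  if st[i,4]>100: print(st[i],ce[i],ray(c,ce[i],172))
```

```text
[500.87565588  17.32140279 229.49043536]
[299 196  35  33 897] [316.2541806  212.32887402] [499.14930759  18.42127244 172.        ]
```

View pics/w1.png

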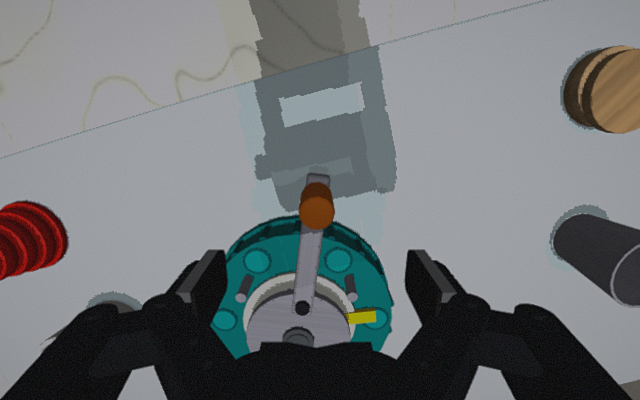

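The wrist picture shows the knob at (316,212), midway between the fingers. That gives (499,18), which agrees with the top view. Next I go down and grip.

carry_out(linear=[[0.045, 0.001, 0], [0.091, 0.001, 0], [0.091, 0.001, 0], [0.091, 0.001, 0]], turn=[[0, 0, 0], [0, 0, 0], [0, 0, 0], [0, 0, 0]])

```text
time: 2.3
ee_pos: [499.9, 18.4, 139.6]
orientation: [-1.016, 1.321, 1.017]
ft_force: [0.5, -0.2, 0.9]
finger_gap: 85.6
```

carry_out(linear=[[0, 0, 0], [0, 0, 0], [0, 0, 0], [0, 0, 0], [0, 0, 0], [0, 0, 0], [0, 0, 0], [0, 0, 0]], turn=[[0, 0, 0], [0, 0, 0], [0, 0, 0], [0, 0, 0], [0, 0, 0], [0, 0, 0], [0, 0, 0], [0, 0, 0]], jaw=0, grip_force=30)

```text
time: 3.1
ee_pos: [500.3, 18.5, 140.3]
orientation: [-1.016, 1.32, 1.016]
ft_force: [-2.1, 0.8, 6.7]
finger_gap: 25.0
```

Run:
```python
from h import *
s=read_state();print(s["ee_pos"],s["finger_gap"],s["ft_force"])
C=np.array([639.5,-38]);p=s["ee_pos"];print(np.hypot(*(p[:2]-C)))
c,r=look();print(r["knob"],r["red"],r["yel"])
c=camera("wrist");cv2.imwrite("pics/w2.png",c["frame"][:,:,::-1])
a=np.arctan2(*(p[:2]-C)[::-1]);print(a)
aa=a+np.linspace(0,3.45-a,9)[1:]
rows([(C[0]+150*np.cos(t),C[1]+150*np.sin(t),p[2]) for t in aa])
```

```text
[500.30671507  18.47441859 140.31384368] 24.98949262603473 [-2.12451273  0.84825622  6.74195063]
150.2136163064855
(None, None) ((np.float64(352.1923076923077), np.float64(138.15384615384616), 26), array([730. , -62.2, 105. ])) ((np.float64(313.5272727272727), np.float64(171.36363636363637), 55), array([649.4,  26.5, 102. ]))
2.7561593193243636
[[-0.0, 0.0009, -0.013], [-0.0, 0.0008, -0.026], [-0.0, -0.0003, -0.0389], [-0.0, -0.0026, -0.0517], [-0.0, -0.006, -0.0643], [-0.0, -0.0105, -0.0765], [-0.0, -0.016, -0.0883], [-0.0, -0.0225, -0.0996]]
[0.0, 0.0, 0.0] 8
```

View pics/w2.png

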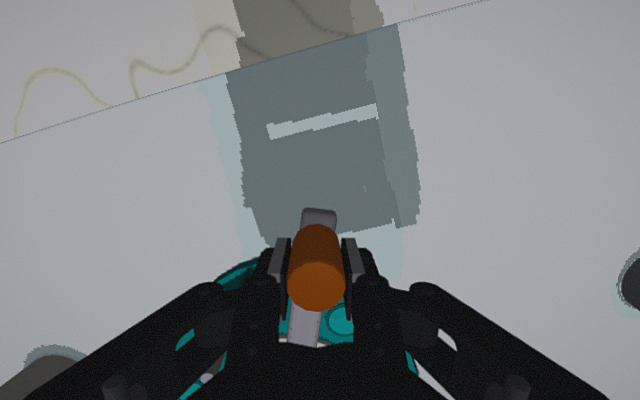

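The wrist view shows the knob (316,265) held between the pads, and the gap of 25 mm fits its 26 mm diameter. Next comes the swing back.

carry_out(linear=[[0, 0.001, -0.013], [0, 0.001, -0.026], [0, 0, -0.039], [0, -0.003, -0.052], [0, -0.006, -0.064], [0, -0.01, -0.0765], [0, -0.016, -0.088], [0, -0.0215, -0.098]], turn=[[0, 0, 0], [0, 0, 0], [0, 0, 0], [0, 0, 0], [0, 0, 0], [0, 0, 0], [0, 0, 0], [0, 0, 0]])

```text
time: 4.0
ee_pos: [496.1, -82.9, 140.4]
orientation: [-1.016, 1.32, 1.016]
ft_force: [-0.5, 1.3, 4.0]
finger_gap: 25.2
```

```bash
cat >> h.py <<'E'
C=np.array([639.5,-38]);
def st():
    s=read_state();p=s["ee_pos"];d=p[:2]-C;a=np.arctan2(d[1],d[0])%(2*np.pi)
    c,r=look();y=r["yel"][1];y=y[:2]-C if y is not None else (1,0)
    ya=np.arctan2(y[1],y[0])
    print("t",s["time"],p,"gap",s["finger_gap"],s["ft_force"].round(1),"r",np.hypot(*d),"ang",a,"swing",0.6+2.880-a,"ptr",ya,np.hypot(*y),"remain",ya+0.262)
    return a,p,c
def arc(a,b,z,n=8):
    rows([(C[0]+150*np.cos(t),C[1]+150*np.sin(t),z) for t in np.linspace(a,b,n+1)[1:]])
E
python3 - <<'E'
from h import *
a,p,c=st(); arc(a,2.95,140);arc(2.95,2.33,140)
E
```

```text
t 4.0 [496.11246661 -82.91704651 140.3678209 ] gap 25.167564291015943 [-0.5  1.3  4. ] r 150.25819711156964 ang 3.4451663764567795 swing 0.034833623543220504 ptr 1.4543048661002458 66.24899999245272 remain 1.7163048661002458
[[0.0004, 0.0053, 0.0092], [0.0004, 0.0095, 0.0175], [0.0004, 0.0132, 0.026], [0.0003, 0.0163, 0.0347], [0.0003, 0.0189, 0.0436], [0.0003, 0.021, 0.0527], [0.0003, 0.0225, 0.0618], [0.0003, 0.0234, 0.0711]]
[0.0, 0.0, 0.0] 8
[[0.0003, 0.0237, 0.0827], [0.0003, 0.0232, 0.0943], [0.0003, 0.0217, 0.1058], [0.0003, 0.0194, 0.1172], [0.0003, 0.0162, 0.1284], [0.0003, 0.0121, 0.1393], [0.0003, 0.0072, 0.1498], [0.0003, 0.0015, 0.1599]]
[0.0, 0.0, 0.0] 8
```

carry_out(linear=[[0, 0.005, 0.009], [0, 0.0095, 0.0175], [0, 0.013, 0.026], [0, 0.0165, 0.035], [0, 0.019, 0.0435], [0, 0.021, 0.0525], [0, 0.0225, 0.062], [0, 0.0235, 0.071]], turn=[[0, 0, 0], [0, 0, 0], [0, 0, 0], [0, 0, 0], [0, 0, 0], [0, 0, 0], [0, 0, 0], [0, 0, 0]])

```text
time: 4.85
ee_pos: [492.1, -8.8, 140.4]
orientation: [-1.017, 1.321, 1.015]
ft_force: [-2.3, -2.6, 3.2]
finger_gap: 25.3
```

Run:
```python
from h import *
a,p,c=st(); arc(a,2.32,140)
```

```text
t 4.85 [492.14693197  -8.80549806 140.36359455] gap 25.273226286960398 [-2.3 -2.6  3.2] r 150.2173278970883 ang 2.945999481755764 swing 0.5340005182442358 ptr 1.1765845141789808 66.39231883282885 remain 1.4385845141789808
[[0.0003, 0.0, 0.0108], [0.0003, -0.0006, 0.0225], [0.0003, -0.0022, 0.0342], [0.0003, -0.0046, 0.0456], [0.0004, -0.0079, 0.0569], [0.0004, -0.0122, 0.0678], [0.0004, -0.0172, 0.0784], [0.0004, -0.0231, 0.0886]]
[0.0, 0.0, 0.0] 8
```

carry_out(linear=[[0, 0, 0.011], [0, -0.0005, 0.0225], [0, -0.002, 0.034], [0, -0.0045, 0.0455], [0, -0.008, 0.057], [0, -0.012, 0.068], [0, -0.017, 0.0785], [0, -0.023, 0.0885]], turn=[[0, 0, 0], [0, 0, 0], [0, 0, 0], [0, 0, 0], [0, 0, 0], [0, 0, 0], [0, 0, 0], [0, 0, 0]])

```text
time: 5.7
ee_pos: [537.9, 72.6, 140.3]
orientation: [-1.017, 1.32, 1.016]
ft_force: [-2.6, -2.2, 4.1]
finger_gap: 25.3
```

Run:
```python
from h import *
a,p,c=st(); arc(a,2.88,140)
```

```text
t 5.7 [537.86425896  72.59892242 140.33728145] gap 25.34716061325757 [-2.6 -2.2  4.1] r 150.20634306807324 ang 2.3139871613351204 swing 1.1660128386648796 ptr 0.532748282278528 69.30461745078755 remain 0.794748282278528
[[0.0004, 0.006, -0.0103], [0.0003, 0.0107, -0.0198], [0.0003, 0.0148, -0.0296], [0.0003, 0.0181, -0.0397], [0.0003, 0.0208, -0.0499], [0.0003, 0.0227, -0.0604], [0.0003, 0.0238, -0.0709], [0.0003, 0.0242, -0.0815]]
[0.0, 0.0, 0.0] 8
```

carry_out(linear=[[0, 0.006, -0.01], [0, 0.0105, -0.02], [0, 0.015, -0.0295], [0, 0.018, -0.0395], [0, 0.021, -0.05], [0, 0.0225, -0.0605], [0, 0.024, -0.071], [0, 0.024, -0.0815]], turn=[[0, 0, 0], [0, 0, 0], [0, 0, 0], [0, 0, 0], [0, 0, 0], [0, 0, 0], [0, 0, 0], [0, 0, 0]])

```text
time: 6.55
ee_pos: [494.2, -0.1, 140.3]
orientation: [-1.017, 1.32, 1.016]
ft_force: [-3.9, 2.3, 7.0]
finger_gap: 25.3
```

Run:
```python
from h import *
a,p,c=st(); arc(a,3.43,140)
```

```text
t 6.55 [ 4.94225340e+02 -7.76549532e-02  1.40315884e+02] gap 25.308955273026417 [-3.9  2.3  7. ] r 150.1427025424035 ang 2.8862516754253487 swing 0.5937483245746513 ptr 0.5458757953295517 69.14925885358427 remain 0.8078757953295517
[[0.0003, -0.0005, -0.009], [0.0003, -0.0016, -0.0191], [0.0003, -0.0033, -0.0292], [0.0003, -0.0058, -0.0391], [0.0003, -0.0089, -0.0488], [0.0003, -0.0126, -0.0583], [0.0003, -0.017, -0.0675], [0.0003, -0.0221, -0.0763]]
[0.0, 0.0, 0.0] 8
```

carry_out(linear=[[0, -0.0005, -0.009], [0, -0.0015, -0.019], [0, -0.0035, -0.029], [0, -0.006, -0.039], [0, -0.009, -0.049], [0, -0.0125, -0.0585], [0, -0.017, -0.0675], [0, -0.022, -0.0765]], turn=[[0, 0, 0], [0, 0, 0], [0, 0, 0], [0, 0, 0], [0, 0, 0], [0, 0, 0], [0, 0, 0], [0, 0, 0]])

```text
time: 7.4
ee_pos: [495.7, -81.6, 140.3]
orientation: [-1.016, 1.32, 1.016]
ft_force: [0.8, 3.6, 3.9]
finger_gap: 25.0
```

Run:
```python
from h import *
a,p,c=st(); arc(a,2.88,140)
```

```text
t 7.4 [495.65910189 -81.61171962 140.32026605] gap 24.998032484286405 [0.8 3.6 3.9] r 150.30697275290976 ang 3.4359772836145597 swing 0.04402271638544031 ptr 0.5530770521046364 69.10231544601089 remain 0.8150770521046364
[[0.0004, 0.0057, 0.0102], [0.0003, 0.0102, 0.0195], [0.0003, 0.0141, 0.0292], [0.0003, 0.0172, 0.0391], [0.0003, 0.0197, 0.0493], [0.0003, 0.0215, 0.0595], [0.0003, 0.0226, 0.0699], [0.0003, 0.0229, 0.0803]]
[0.0, 0.0, 0.0] 8
```

carry_out(linear=[[0, 0.0055, 0.01], [0, 0.01, 0.0195], [0, 0.014, 0.029], [0, 0.017, 0.039], [0, 0.0195, 0.0495], [0, 0.0215, 0.0595], [0, 0.0225, 0.07], [0, 0.023, 0.08]], turn=[[0, 0, 0], [0, 0, 0], [0, 0, 0], [0, 0, 0], [0, 0, 0], [0, 0, 0], [0, 0, 0], [0, 0, 0]])

```text
time: 8.25
ee_pos: [494.4, 1.1, 140.4]
orientation: [-1.017, 1.321, 1.015]
ft_force: [-0.9, -3.2, 4.4]
finger_gap: 25.2
```

Run:
```python
from h import *
a,p,c=st(); arc(a,2.54,140)
cv2.imwrite("pics/t3.png",cv2.resize(c["frame"][110:260,270:420,::-1],(600,600),interpolation=cv2.INTER_CUBIC))
```

```text
t 8.25 [494.41479086   1.08207872 140.35196626] gap 25.18112483221928 [-0.9 -3.2  4.4] r 150.2568693568905 ang 2.878465047319474 swing 0.601534952680526 ptr 0.16091540072693106 69.9030757549337 remain 0.42291540072693107
[[0.0003, -0.0004, 0.0053], [0.0003, -0.0008, 0.0117], [0.0003, -0.0015, 0.018], [0.0003, -0.0025, 0.0242], [0.0003, -0.0037, 0.0305], [0.0003, -0.0052, 0.0366], [0.0003, -0.0069, 0.0427], [0.0003, -0.0089, 0.0488]]
[0.0, 0.0, 0.0] 8
```

View pics/t3.png

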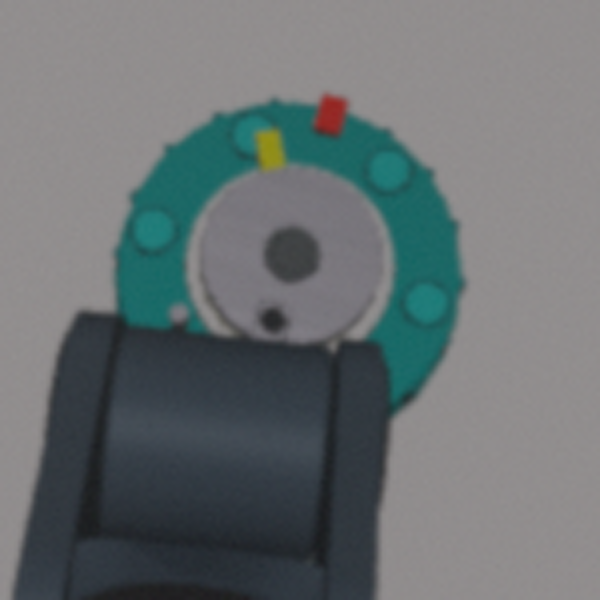

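The pointer (270,150 in the crop) is about 24° short of the red mark (331,115). I drive most of that gap now.

carry_out(linear=[[0, -0.0005, 0.0055], [0, -0.001, 0.0115], [0, -0.0015, 0.018], [0, -0.0025, 0.024], [0, -0.0035, 0.0305], [0, -0.005, 0.0365], [0, -0.007, 0.0425], [0, -0.009, 0.049]], turn=[[0, 0, 0], [0, 0, 0], [0, 0, 0], [0, 0, 0], [0, 0, 0], [0, 0, 0], [0, 0, 0], [0, 0, 0]])

```text
time: 9.1
ee_pos: [515.9, 47.3, 140.3]
orientation: [-1.018, 1.321, 1.015]
ft_force: [-1.2, -3.3, 4.9]
finger_gap: 24.9
```

Run:
```python
from h import *
a,p,c=st(); arc(a,2.47,140,4)
cv2.imwrite("pics/t4.png",cv2.resize(c["frame"][110:260,270:420,::-1],(600,600),interpolation=cv2.INTER_CUBIC))
```

```text
t 9.1 [515.85247283  47.33251184 140.32596988] gap 24.884682414275613 [-1.2 -3.3  4.9] r 150.2343121656313 ang 2.5375235615506684 swing 0.9424764384493316 ptr -0.1823488158859655 71.68856254661549 remain 0.07965118411403452
[[0.0003, -0.0008, 0.0016], [0.0003, -0.0017, 0.004], [0.0003, -0.0027, 0.0063], [0.0003, -0.0037, 0.0086]]
[0.0, 0.0, 0.0] 4
```

View pics/t4.png

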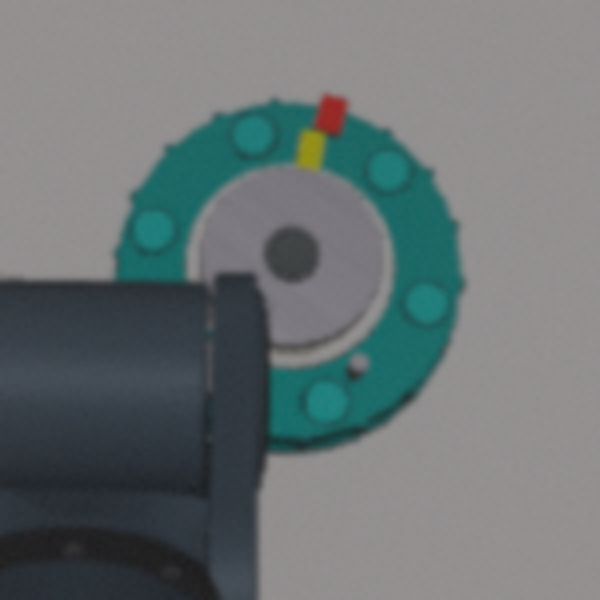

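The pointer (310,150) is just left of the mark (331,115). One small push of about 0.08 rad should close it.

carry_out(linear=[[0, -0.0015, 0.003], [0, -0.003, 0.006], [0, -0.0045, 0.0095], [0, -0.0045, 0.0095]], turn=[[0, 0, 0], [0, 0, 0], [0, 0, 0], [0, 0, 0]])

```text
time: 9.55
ee_pos: [522.8, 56.4, 140.3]
orientation: [-1.017, 1.321, 1.017]
ft_force: [-3.4, -0.2, 6.8]
finger_gap: 25.0
```

Run:
```python
from h import *
a,p,c=st()
cv2.imwrite("pics/t5.png",cv2.resize(c["frame"][110:260,270:420,::-1],(600,600),interpolation=cv2.INTER_CUBIC))
```

```text
t 9.55 [522.77676937  56.43741479 140.29002393] gap 25.04755086853079 [-3.4 -0.2  6.8] r 150.14239201883325 ang 2.4613448607391772 swing 1.0186551392608227 ptr -0.25979738297668953 72.0167341664422 remain 0.0022026170233104825
```

View pics/t5.png

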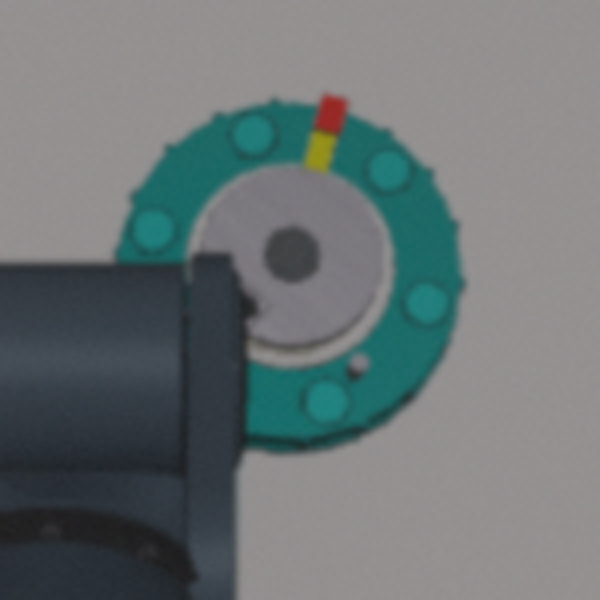

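The yellow pointer now lines up with the red mark (320,150 and 331,115). I let go and rise.

carry_out(linear=[[0, 0, 0], [0, 0, 0], [0, 0, 0], [0, 0, 0], [0, 0, 0], [0, 0, 0], [0, 0, 0], [0, 0, 0]], turn=[[0, 0, 0], [0, 0, 0], [0, 0, 0], [0, 0, 0], [0, 0, 0], [0, 0, 0], [0, 0, 0], [0, 0, 0]], jaw=1)

```text
time: 10.4
ee_pos: [522.7, 56.3, 140.3]
orientation: [-1.017, 1.321, 1.016]
ft_force: [0.3, -0.2, -0.2]
finger_gap: 85.0
```

carry_out(linear=[[-0.03, 0, 0], [-0.07, 0, 0], [-0.11, 0, 0], [-0.11, 0, 0], [-0.11, 0, 0], [-0.11, 0, 0]], turn=[[0, 0, 0], [0, 0, 0], [0, 0, 0], [0, 0, 0], [0, 0, 0], [0, 0, 0]])

```text
time: 11.0
ee_pos: [522.2, 56.4, 249.2]
orientation: [-1.017, 1.322, 1.018]
ft_force: [-0.0, -0.7, -0.0]
finger_gap: 85.4
```

Run:
```python
from h import *
a,p,c=st(); print(read_state()["dq"])
cv2.imwrite("pics/t6.png",c["frame"][:,:,::-1])
```

```text
t 11.0 [522.17102263  56.38638842 249.21868908] gap 85.44669164922692 [-0.  -0.7 -0. ] r 150.58180251929977 ang 2.464138527254499 swing 1.015861472745501 ptr -0.25979738297668953 72.0167341664422 remain 0.0022026170233104825
[-0.00048215  0.00583897 -0.00330654  0.00038421  0.00269642  0.00049339]
```

View pics/t6.png

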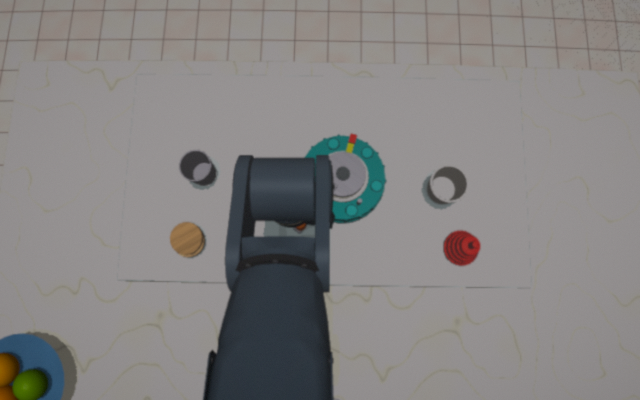

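The pointer meets the mark at (351,143). The bystanders are where they started, and the gripper is clear at z = 249.

```bash
python3 -c "
from cell import *
print(job_done())"
```

```text
the job is handed in; nothing more can be done
None
```

The nut's yellow pointer stands at the red mark, and the job is handed in at about 11 s of the 48 s allowed. I gripped the orange knob, swung the wrench back to near its stop, then made two clockwise drive strokes with one free return between them. At the end I opened the gripper and raised the tool 110 mm clear.

**Pointer:** In the last top picture it is about 0.002 rad from the mark, well inside the 0.25 rad tolerance. I put my measuring error at a few hundredths of a radian. The reading was the same before and after letting go.

**Robot:** It was clear of everything, with under 1 N on the tool. Forces in the readings after each move were below 10 N.

**Bystanders:** The cup, pot, ring stacker and birch discs are where they started by eye in the top view; I did not measure them.

**Disagreements:** During the return stroke the pointer readings drifted by about 0.02 rad, which I take as image noise. No check failed.

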